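# Release the air key left latched on

## Robot

A 6-joint arm with a two-finger parallel gripper is mounted at the origin on the work surface. World frame = base frame: x ahead of the robot, y to its left, z up, the work surface at z = 0. Lengths are in m, angles in degrees, forces in N, time in s.
With the tool pointing down it reaches from about 0.3 to 0.75 m from the base axis. Payload 8.5 kg.
Tool frame: the origin (TCP) lies on the centre line of the jaws, within the pads' length; the fingertips stand 19 mm ahead of it and the grasp point (between the pads) is the TCP (env.tcp_to_tips is the z of the fingertips in the tool frame, in m); z points along the fingers, y is the line along which they close (so a half turn about z gives the same grasp; the last joint's range is limited). The gripper opens to 85 mm and grips with 20 to 120 N. Pads are 22 mm wide; open, the fingers measure 114 mm over their backs; the gripper's body (76 mm by 85 mm) begins 54 mm behind the grasp point. The pads swing forward as they close: fully open they stand 13 mm farther back than shut.
Start: joints at [-77.596, 21.807, 74.336, -0, 83.858, -12.336], TCP at [0.23, -0.5, 0.25] pointing down, gripper open.
Joint ranges: [-178.18, 178.18], [-50.72, 133.34], [12.68, 142.11], [-81.47, 261.47], [9.98, 163.14], [-165.26, 165.26]. Speed limits (degrees/s): [136.94, 136.94, 180, 180, 180, 180].

## Interface

Orientations are given as a 3x3 rotation matrix whose columns are the frame's x, y, z axes.
In Python, from rig import env gives the robot as it stands.
- The arm moves only by the tool servo_tool, never from a script. Its argument "steps" is a list of rows, each an object of numbers: "tx", "ty", "tz": the shift along the world's x, y, z in cm; "yaw": the turn about the world's z in degrees; "claw": the finger opening in cm, from 0 to 8.54. In form: [{"tx": .., "ty": .., "tz": .., "yaw": .., "claw": ..}, ...]. A call has 1 to 20 rows; each row shifts and turns the commanded pose from where the row before left it; what a row does not reach is not made up. A row lasts 1/10 s, in which the tool goes at most 50 mm and 8.59 degrees, less where a joint would pass 70% of its speed; a pose out of reach is approached as far as the arm can. A call with a gripper value outside its range is refused whole. The fingers move at their own pace and stop on an object; "newtons" is the grip in N (left out, the last holds). Time passes only in rows, so rows that do not move let the fingers close. It gives the time, the measured TCP pose, the force, the opening and the grip force at its end, in the units of the state.
- env.observe(): the state, without advancing time (a new reading comes with each control period).
- env.get_image(name): name is "scene" or "side" or "wrist"; returns (picture, depth): 480x640x3 uint8, red, green, blue; 480x640 float32, m along the optical axis (not along the pixel's ray), 0 where there is no reading.
- env.camera_model(name): a dict with "fovy" (degrees; the focal length in pixels is half the picture's height over the tangent of half this angle, whatever the lens; pixels are square), "cx", "cy" (the principal point, pixels), "T" (4x4, takes a point from camera to world coordinates). Camera axes: x right, y down, z forward; pixel columns grow to the right and rows downward; lengths in m; the calibration is good to about 2 mm. The wrist camera is an equidistant fisheye: a pixel r from the principal point sees the ray r / f radians off the axis. A picture is of the moment at which its call begins: read the wrist's pose just before it. camera_model takes no time and is no camera call; for the wrist camera it gives the pose at the moment of the call.
- env.close_job(): hands the job in; it is judged then, once.
The state is a dict: "time_s": time; "q": joint angles; "qvel": joint speeds; "joint_efforts": joint torques, N m; "position": TCP position; "tool_rot": TCP orientation; "ft_force": force on the tool from outside, world axes, zero at the start; "wrist_torque": the same for the moment, N m; "grip_width": finger opening in m; "gripper_force": force on a finger pad.
Only numpy, scipy, OpenCV 4.12 (cv2) and the standard library are available. Lean on these libraries where they do the work, as an engineer would, in place of code of your own. Each camera call takes 0.05 s, during which the arm holds its last target. There are 200 camera calls.

## Task

One of the four identical keys on the compressed-air valve box has been left latched down. With the fingertips, lightly tap all four keys one after another from left to right as seen from the robot, without pushing any raised key past half of its travel and without releasing the latched one yet; then take the finger off, go to the latched key and press it down until it lets go and springs up, so that all four keys stand fully raised. Grasp and lift nothing, and leave the things standing around where they are.

Things in the scene. Friction and masses are not known exactly. Their poses are not given: they have to be found in the camera images.
- valve_box: Grey compressed-air valve box, 160 mm deep (x) by 260 mm wide (y), fixed on the table, its flat deck 60 mm above the table. Four keys in a row on its front half; brass outlets at its back. Origin: centre of its underside, on the table. Its own x axis points away from the robot, its y axis along the row to the robot's left, z up.
- key1: Key 1, leftmost as seen from the robot; centred at x = -30 mm, y = +75 mm in the box's frame. All four keys are alike: white plastic caps in dark surrounds, 36 mm along the box's x by 26 mm along its y, 24 mm free between caps, moving only straight up and down. Origin: centre of the top face, 80 mm above the table when raised, 71 mm when latched, 66 mm fully down. Exactly one starts latched, any of the four.
- key2: Key 2, second from the left; centred at x = -30 mm, y = +25 mm in the box's frame. Otherwise as key 1. A raised key is sprung: it starts to give at 3 N and yields 1 mm per further 0.7 N (about 8 N at half travel, 7 mm; about 13 N fully down, 14 mm), and springs back up when let go.
- key3: Key 3, third from the left; centred at x = -30 mm, y = -25 mm in the box's frame. Otherwise as key 1. A latched key stands 9 mm lower and feels solid up to about 9 N. Pushed 2 mm or more below its latched height (about 11 N; fully down 13 N) its latch lets go, and it rises by itself to the raised height when the finger is taken off.
- key4: Key 4, rightmost; centred at x = -30 mm, y = -75 mm in the box's frame. Otherwise as key 1.
- spool: Small thread spool, 34 mm wide, 32 mm tall, standing on the rear of the valve box. Loose; to be left where it is. Origin: centre of its underside.
- tack_jar: Small steel-lidded jar, 38 mm wide, 36 mm tall, standing on the rear of the valve box. Loose; to be left where it is. Origin: centre of its underside.
- sofa_foot: Tapered wooden sofa foot, 54 mm wide, 75 mm tall, standing left of the box. Loose; to be left where it is. Origin: centre of its underside.
- castor: Furniture castor, 55 mm plate, about 72 mm tall, standing right of the box. Loose; to be left where it is. Origin: centre of its underside.
- hammer: Hammer with a 240 mm handle lying on the table well to the left of the box. Loose; to be left where it is. Origin: in the handle, on the underside.
- glue_bottle: White glue bottle, 56 mm wide, 150 mm tall, behind the box. Loose; to be left where it is. Origin: centre of its underside.
- corner_block: Wooden corner block 60 x 45 x 30 mm, behind the box. Loose; to be left where it is. Origin: centre of its underside.

How it is judged:
By the outcome, as a careful person would: the job done as asked, in the order asked, and still so for the second after the job is handed in, with the robot touching nothing.
It also fails if it takes over 50 s, if anything falls off the work surface, if the arm or the gripper's body presses on something with over 40 N, if the wrist force passes 120 N, or if a joint passes its speed limit or range.

## Working session

There is one attempt and no reset: what is moved stays moved. The work goes in short steps, Python scripts to look and compute and a tool call to move; the robot and the scene stay as the last step left them, time stands still between calls to the robot, and variables do not carry over. Pictures are saved under pics/ and viewed, at most 10 in all, crops included, and the job is handed in when it is done.

Besides the shell and the picture viewer there is one more tool, called after "Call:" by a JSON object that holds its "method" and its "body". servo_tool: Moves the arm, as the interface text tells. Its arguments: {"type":"object","properties":{"steps":{"type":"array"},"newtons":{"type":"number"}},"required":["steps"]}

```bash
mkdir -p pics; ls; cat > h.py <<'E'
import numpy as np, cv2
from rig import env
def save(n,img): cv2.imwrite(f'pics/{n}.png',img[:,:,::-1])
def cloud(n,d):
    m=env.camera_model(n); f=240/np.tan(np.radians(m['fovy']/2))
    v,u=np.mgrid[0:480,0:640]
    p=np.stack([(u-m['cx'])/f*d,(v-m['cy'])/f*d,d],-1)
    return p@m['T'][:3,:3].T+m['T'][:3,3]
E
python3 - <<'E'
from h import *
for n in ('scene','side'):
    i,d=env.get_image(n); save(n+'0',i); np.savez(n+'0.npz',i=i,d=d,p=cloud(n,d)); print(env.camera_model(n)['T'])
s=env.observe(); print(s['time_s'],s['position'],s['tool_rot'],s['ft_force'],s['grip_width'],env.tcp_to_tips)
E
```

```text
pics
[[-8.45135047e-01  2.74227941e-01 -4.58852688e-01  1.14216511e+00]
 [ 5.34552068e-01  4.32086259e-01 -7.26330194e-01  9.04880025e-01]
 [-9.16091824e-04 -8.59127756e-01 -5.11760353e-01  6.66954386e-01]
 [ 0.00000000e+00  0.00000000e+00  0.00000000e+00  1.00000000e+00]]
[[ 0.93006672 -0.27970018  0.23820936  0.37041483]
 [-0.36738757 -0.71072334  0.59991558 -0.53484087]
 [ 0.00150446 -0.64547668 -0.7637785   0.88466003]
 [ 0.          0.          0.          1.        ]]
0.1 [ 0.23012931 -0.4992914   0.24976936] [[ 9.08221764e-01  4.18489125e-01 -2.82956404e-04]
 [ 4.18489125e-01 -9.08220891e-01  1.29042387e-03]
 [ 2.83041440e-04 -1.29040522e-03 -9.99999127e-01]] [-0.22207752 -0.13260716  0.06239482] 0.08551635919028189 0.019
```

View pics/scene0.png

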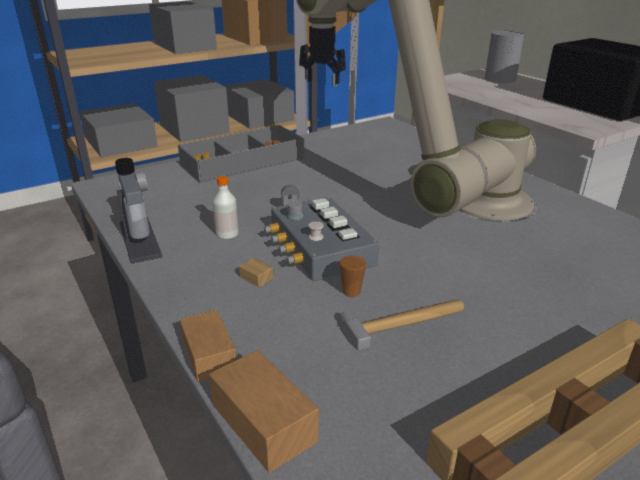

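View pics/side0.png

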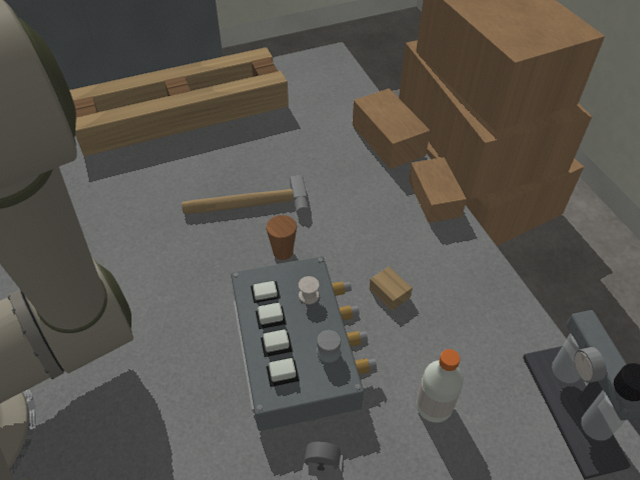

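The side view shows the four white caps at about (265,291), (270,315), (276,341) and (283,370), key 1 to key 4. The sofa foot is at (282,237), the castor at (322,458), and the spool and jar stand on the rear deck. Next I measure the caps.

```bash
python3 - <<'E'
from h import *
z=np.load('side0.npz'); i,d,p=z['i'],z['d'],z['p']
g=i.astype(int); m=((g.min(2)>150)&(g.max(2)-g.min(2)<40)&(d>0)).astype(np.uint8)
n,l,s,c=cv2.connectedComponentsWithStats(m)
for k in range(1,n):
    if s[k,4]>60 and 225<c[k][0]<320 and 270<c[k][1]<400:
        q=p[l==k]; t=q[q[:,2]>np.median(q[:,2])-.004]
        r=cv2.minAreaRect((t[:,:2]*1000).astype(np.float32))
        print(c[k].round(),s[k,4],'med',np.median(t,0).round(4),'rect mm',np.round(r[0],1),np.round(r[1],1),round(r[2],1))
# deck height & orientation
dk=(p[...,2]>.05)&(p[...,2]<.066)&(np.abs(p[...,0]-.5)<.25)&(d>0)
u=np.zeros_like(dk);u[250:425,225:365]=1; dk&=u
t=p[dk];print('deck z',np.median(t[:,2]),cv2.minAreaRect((t[:,:2]*1000).astype(np.float32)))
for nm,(a,b) in dict(foot=(282,224),castor=(322,450),spool=(309,285),jar=(329,340)).items(): print(nm,np.median(p[b-3:b+4,a-3:a+4].reshape(-1,3),0).round(3))
im=cv2.resize(i[255:425,215:375],None,fx=3.5,fy=3.5,interpolation=cv2.INTER_CUBIC); save('crop',im)
E
```

```text
[264. 288.] 231 med [0.507  0.0362 0.0717] rect mm [507.4  36.7] [24.  32.8] 81.5
[269. 310.] 253 med [ 0.4996 -0.0133  0.0801] rect mm [499.8 -12.7] [23.5 32.9] 80.7
[275. 337.] 282 med [ 0.4921 -0.0623  0.0801] rect mm [492.6 -61.8] [23.6 33.8] 76.1
[281. 367.] 310 med [ 0.4849 -0.1118  0.0801] rect mm [ 484.7 -111.6] [24.4 32.7] 80.7
deck z 0.06024132120689496 ((526.8005981445312, -42.180908203125), (264.5472717285156, 160.25473022460938), 81.29106903076172)
foot [0.579 0.152 0.075]
castor [ 0.495 -0.244  0.072]
spool [0.571 0.001 0.092]
jar [ 0.562 -0.105  0.097]
```

View pics/crop.png

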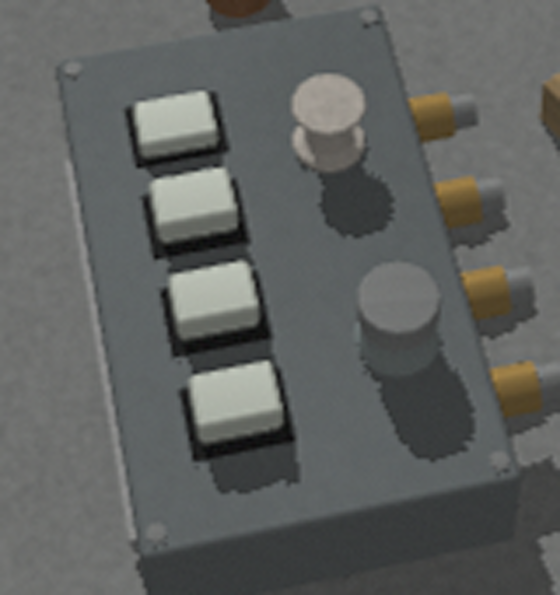

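All caps are found. Key 1 is the latched one: its top is at 72 mm against 80 mm for the others. The box's yaw is about -8.5°. I'll move above key 1 with the gripper closed and the finger line along the keys' long side.

Call:
{"method": "servo_tool", "body": {"steps": [{"tx":1.98,"ty":3.83,"yaw":4.06,"claw":0},{"tx":1.98,"ty":3.83,"yaw":4.06,"claw":0},{"tx":1.98,"ty":3.83,"yaw":4.06,"claw":0},{"tx":1.98,"ty":3.83,"yaw":4.06,"claw":0},{"tx":1.98,"ty":3.83,"yaw":4.06,"claw":0},{"tx":1.98,"ty":3.83,"yaw":4.06,"claw":0},{"tx":1.98,"ty":3.83,"yaw":4.06,"claw":0},{"tx":1.98,"ty":3.83,"yaw":4.06,"claw":0},{"tx":1.98,"ty":3.83,"yaw":4.06,"claw":0},{"tx":1.98,"ty":3.83,"yaw":4.06,"claw":0},{"tx":1.98,"ty":3.83,"yaw":4.06,"claw":0},{"tx":1.98,"ty":3.83,"yaw":4.06,"claw":0},{"tx":1.98,"ty":3.83,"yaw":4.06,"claw":0},{"tx":1.98,"ty":3.83,"yaw":4.06,"claw":0},{"tz":-2.5,"claw":0},{"tz":-2.5,"claw":0},{"tz":-2.5,"claw":0},{"tz":-2.5,"claw":0},{"claw":0},{"claw":0}], "newtons": 20}}

```text
invalid input at $.steps[0]: expected keys tx, ty, tz, yaw, claw
```

```bash
python3 - <<'E'
from h import *
i,d=env.get_image('side'); save('side1',i[180:480,130:530]); np.savez('side1.npz',i=i,d=d,p=cloud('side',d))
i,d=env.get_image('wrist'); save('wrist1',i)
s=env.observe(); print(s['time_s'],s['position'],s['tool_rot'].round(3),s['ft_force'],s['grip_width'],s['gripper_force'])
E
```

```text
0.2 [ 0.23014621 -0.49937565  0.24998335] [[ 0.908  0.419 -0.   ]
 [ 0.419 -0.908  0.001]
 [ 0.    -0.001 -1.   ]] [ 0.21656262 -1.70279363 -0.2976223 ] 0.08532664647482632 0.0
```

View pics/side1.png

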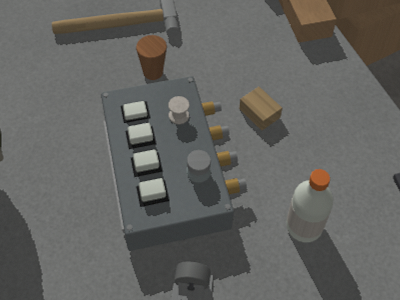

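View pics/wrist1.png

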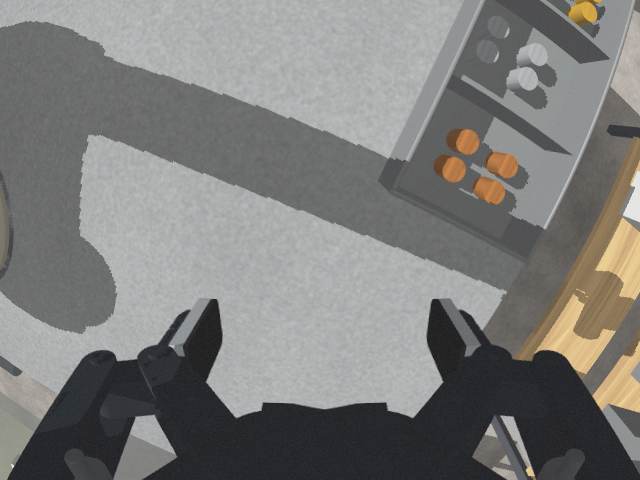

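The move was refused because every row needs all five keys, so nothing has moved. The side crop shows the same scene, and the wrist view at the start pose shows bare table and a tray. I'll resend it with complete rows.

Call:
{"method": "servo_tool", "body": {"steps": [{"tx":1.98,"ty":3.83,"tz":0,"yaw":4.06,"claw":0},{"tx":1.98,"ty":3.83,"tz":0,"yaw":4.06,"claw":0},{"tx":1.98,"ty":3.83,"tz":0,"yaw":4.06,"claw":0},{"tx":1.98,"ty":3.83,"tz":0,"yaw":4.06,"claw":0},{"tx":1.98,"ty":3.83,"tz":0,"yaw":4.06,"claw":0},{"tx":1.98,"ty":3.83,"tz":0,"yaw":4.06,"claw":0},{"tx":1.98,"ty":3.83,"tz":0,"yaw":4.06,"claw":0},{"tx":1.98,"ty":3.83,"tz":0,"yaw":4.06,"claw":0},{"tx":1.98,"ty":3.83,"tz":0,"yaw":4.06,"claw":0},{"tx":1.98,"ty":3.83,"tz":0,"yaw":4.06,"claw":0},{"tx":1.98,"ty":3.83,"tz":0,"yaw":4.06,"claw":0},{"tx":1.98,"ty":3.83,"tz":0,"yaw":4.06,"claw":0},{"tx":1.98,"ty":3.83,"tz":0,"yaw":4.06,"claw":0},{"tx":1.98,"ty":3.83,"tz":0,"yaw":4.06,"claw":0},{"tx":0,"ty":0,"tz":-2.5,"yaw":0,"claw":0},{"tx":0,"ty":0,"tz":-2.5,"yaw":0,"claw":0},{"tx":0,"ty":0,"tz":-2.5,"yaw":0,"claw":0},{"tx":0,"ty":0,"tz":-2.5,"yaw":0,"claw":0},{"tx":0,"ty":0,"tz":0,"yaw":0,"claw":0},{"tx":0,"ty":0,"tz":0,"yaw":0,"claw":0}], "newtons": 20}}

```text
time_s: 2.2
position: [0.5076, 0.0367, 0.1508]
tool_rot: [[0.146, 0.989, -0.0], [0.989, -0.146, 0.0], [-0.0, -0.0, -1.0]]
ft_force: [-0.5, -0.4, -0.5]
grip_width: -0.0
gripper_force: 0.0
```

```bash
python3 - <<'E'
from h import *
i,d=env.get_image('side'); save('side2',i[180:480,130:530]); np.savez('side1.npz',i=i,d=d,p=cloud('side',d))
i,d=env.get_image('wrist'); save('wrist2',i)
s=env.observe(); print(s['time_s'],s['position'],s['tool_rot'].round(3),s['ft_force'],s['grip_width'],s['gripper_force'])
E
```

```text
2.3 [0.50802445 0.03656394 0.15166104] [[ 0.146  0.989  0.002]
 [ 0.989 -0.146 -0.   ]
 [-0.     0.002 -1.   ]] [-0.17190812 -0.67501679  0.07101598] -9.435890402999199e-05 0.0
```

View pics/wrist2.png

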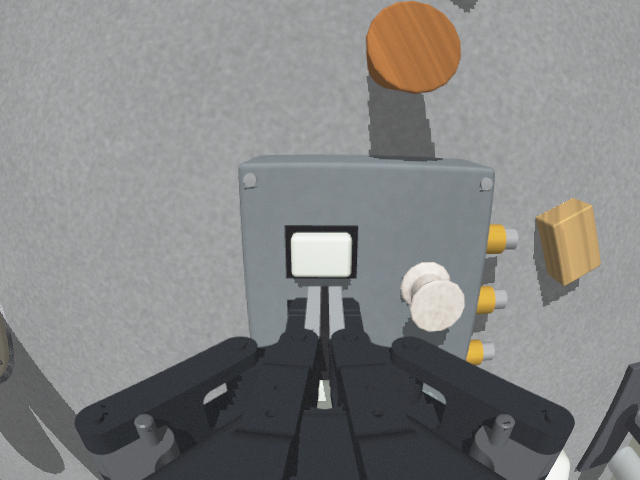

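The wrist view shows cap 1 centred at (321,255), in line with the closed fingers at about u=325. The sofa foot is at the top and the spool on the right, both well clear. I'll cross-check the key position by casting a ray.

```bash
python3 - <<'E'
from h import *
m=env.camera_model('wrist'); f=240/np.tan(np.radians(m['fovy']/2))
i,d=env.get_image('wrist'); g=i.astype(int)
k=((g.min(2)>180)).astype(np.uint8); n,l,s,c=cv2.connectedComponentsWithStats(k)
for a in range(1,n):
    if s[a,4]>800 and 220<c[a][1]<290:
        x,y=c[a]-[m['cx'],m['cy']]; r=np.hypot(x,y); t=r/f
        v=m['T'][:3,:3]@[x/r*np.sin(t),y/r*np.sin(t),np.cos(t)]; o=m['T'][:3,3]
        print(c[a],s[a,4],(o+v*(.0715-o[2])/v[2]).round(4))
z=np.load('side1.npz');p=z['p'];q=p[(np.hypot(p[...,0]-.507,p[...,1]-.0365)<.03)&(p[...,2]>.1)&(p[...,2]<.18)&(z['d']>0)]
print('tip z',np.sort(q[:,2])[:5],env.observe()['position'])
t=q[q[:,2]<q[:,2].min()+.008]; print(t.min(0),t.max(0))
E
```

```text
[320.4495376 253.7269803] 2487 [0.5055 0.0379 0.0715]
tip z [0.13437704 0.13638764 0.13731477 0.13787449 0.13798278] [0.50797518 0.03658237 0.15168599]
[0.49755681 0.02425105 0.13437704] [0.52068753 0.03286953 0.14229732]
```

Both measurements agree to within about 2 mm. I'll descend to just above key 1.

Call:
{"method": "servo_tool", "body": {"steps": [{"tx":-0.1,"ty":0.1,"tz":-2.0,"yaw":0,"claw":0},{"tx":0,"ty":0,"tz":-2.0,"yaw":0,"claw":0},{"tx":0,"ty":0,"tz":-1.5,"yaw":0,"claw":0},{"tx":0,"ty":0,"tz":0,"yaw":0,"claw":0},{"tx":0,"ty":0,"tz":0,"yaw":0,"claw":0}]}}

```text
time_s: 2.85
position: [0.5069, 0.0376, 0.0963]
tool_rot: [[0.146, 0.989, 0.001], [0.989, -0.146, -0.0], [-0.0, 0.001, -1.0]]
ft_force: [-0.1, -0.3, 0.4]
grip_width: -0.0002
gripper_force: 0.0
```

Call:
{"method": "servo_tool", "body": {"steps": [{"tx":0,"ty":0,"tz":-0.1,"yaw":0,"claw":0},{"tx":0,"ty":0,"tz":0,"yaw":0,"claw":0}]}}

```text
time_s: 3.05
position: [0.5068, 0.0376, 0.0951]
tool_rot: [[0.146, 0.989, 0.002], [0.989, -0.146, -0.0], [-0.0, 0.002, -1.0]]
ft_force: [-0.7, 0.1, -0.0]
grip_width: 0.0
gripper_force: 0.0
```

Call:
{"method": "servo_tool", "body": {"steps": [{"tx":0,"ty":0,"tz":-0.1,"yaw":0,"claw":0},{"tx":0,"ty":0,"tz":-0.1,"yaw":0,"claw":0},{"tx":0,"ty":0,"tz":0,"yaw":0,"claw":0}]}}

```text
time_s: 3.35
position: [0.5063, 0.0377, 0.0923]
tool_rot: [[0.146, 0.989, -0.0], [0.989, -0.146, -0.0], [-0.0, -0.0, -1.0]]
ft_force: [0.1, -0.0, 1.3]
grip_width: -0.0004
gripper_force: 0.0
```

Call:
{"method": "servo_tool", "body": {"steps": [{"tx":0,"ty":0,"tz":-0.05,"yaw":0,"claw":0},{"tx":0,"ty":0,"tz":0,"yaw":0,"claw":0}]}}

```text
time_s: 3.55
position: [0.5064, 0.0377, 0.0918]
tool_rot: [[0.146, 0.989, -0.0], [0.989, -0.146, 0.0], [0.0, -0.0, -1.0]]
ft_force: [0.9, -0.9, 1.3]
grip_width: -0.0002
gripper_force: 0.0
```

Call:
{"method": "servo_tool", "body": {"steps": [{"tx":0,"ty":0,"tz":-0.05,"yaw":0,"claw":0},{"tx":0,"ty":0,"tz":0,"yaw":0,"claw":0}]}}

```text
time_s: 3.75
position: [0.5064, 0.0377, 0.0913]
tool_rot: [[0.146, 0.989, -0.0], [0.989, -0.146, 0.0], [0.0, -0.0, -1.0]]
ft_force: [-0.7, -0.5, -0.3]
grip_width: 0.0004
gripper_force: 0.0
```

Call:
{"method": "servo_tool", "body": {"steps": [{"tx":0,"ty":0,"tz":-0.05,"yaw":0,"claw":0},{"tx":0,"ty":0,"tz":0,"yaw":0,"claw":0}]}}

```text
time_s: 3.95
position: [0.5063, 0.0377, 0.0908]
tool_rot: [[0.146, 0.989, -0.0], [0.989, -0.146, 0.0], [-0.0, -0.0, -1.0]]
ft_force: [-0.1, 0.4, -1.0]
grip_width: -0.0002
gripper_force: 0.0
```

Call:
{"method": "servo_tool", "body": {"steps": [{"tx":0,"ty":0,"tz":-0.05,"yaw":0,"claw":0},{"tx":0,"ty":0,"tz":0,"yaw":0,"claw":0}]}}

```text
time_s: 4.15
position: [0.5064, 0.0377, 0.0904]
tool_rot: [[0.146, 0.989, 0.0], [0.989, -0.146, -0.0], [0.0, 0.0, -1.0]]
ft_force: [0.5, -1.1, 0.3]
grip_width: -0.0002
gripper_force: 0.1
```

Call:
{"method": "servo_tool", "body": {"steps": [{"tx":0,"ty":0,"tz":-0.05,"yaw":0,"claw":0},{"tx":0,"ty":0,"tz":0,"yaw":0,"claw":0}]}}

```text
time_s: 4.35
position: [0.5064, 0.0377, 0.0902]
tool_rot: [[0.146, 0.989, 0.0], [0.989, -0.146, -0.0], [-0.0, 0.0, -1.0]]
ft_force: [-1.6, -0.6, 4.8]
grip_width: -0.0001
gripper_force: 2.5
```

Contact on key 1 at TCP z ≈ 90.2 mm with 4.8 N, well below release. The raised keys should therefore touch at about 99.2 mm. I'll lift, move to key 2 and press it about 2 mm.

Call:
{"method": "servo_tool", "body": {"steps": [{"tx":0,"ty":0,"tz":1.0,"yaw":0,"claw":0},{"tx":0,"ty":0,"tz":2.0,"yaw":0,"claw":0},{"tx":-0.37,"ty":-2.47,"tz":0,"yaw":0,"claw":0},{"tx":-0.37,"ty":-2.47,"tz":0,"yaw":0,"claw":0},{"tx":0,"ty":0,"tz":0,"yaw":0,"claw":0},{"tx":0,"ty":0,"tz":-1.2,"yaw":0,"claw":0},{"tx":0,"ty":0,"tz":-0.6,"yaw":0,"claw":0},{"tx":0,"ty":0,"tz":-0.2,"yaw":0,"claw":0},{"tx":0,"ty":0,"tz":-0.1,"yaw":0,"claw":0},{"tx":0,"ty":0,"tz":-0.1,"yaw":0,"claw":0},{"tx":0,"ty":0,"tz":0,"yaw":0,"claw":0}]}}

```text
time_s: 5.45
position: [0.4989, -0.0113, 0.0981]
tool_rot: [[0.146, 0.989, 0.0], [0.989, -0.146, 0.0], [0.0, -0.0, -1.0]]
ft_force: [-2.4, 2.1, 3.6]
grip_width: 0.0001
gripper_force: 1.6
```

Call:
{"method": "servo_tool", "body": {"steps": [{"tx":0,"ty":0,"tz":-0.1,"yaw":0,"claw":0},{"tx":0,"ty":0,"tz":0,"yaw":0,"claw":0}]}}

```text
time_s: 5.65
position: [0.499, -0.0115, 0.097]
tool_rot: [[0.146, 0.989, 0.0], [0.989, -0.146, 0.0], [0.0, 0.0, -1.0]]
ft_force: [-1.5, 2.8, 4.1]
grip_width: 0.0003
gripper_force: 2.0
```

Call:
{"method": "servo_tool", "body": {"steps": [{"tx":0,"ty":0,"tz":1.0,"yaw":0,"claw":0},{"tx":0,"ty":0,"tz":1.3,"yaw":0,"claw":0},{"tx":-0.37,"ty":-2.47,"tz":0,"yaw":0,"claw":0},{"tx":-0.37,"ty":-2.47,"tz":0,"yaw":0,"claw":0},{"tx":0,"ty":0,"tz":0,"yaw":0,"claw":0},{"tx":0,"ty":0,"tz":-1.2,"yaw":0,"claw":0},{"tx":0,"ty":0,"tz":-0.6,"yaw":0,"claw":0},{"tx":0,"ty":0,"tz":-0.2,"yaw":0,"claw":0},{"tx":0,"ty":0,"tz":-0.2,"yaw":0,"claw":0},{"tx":0,"ty":0,"tz":-0.1,"yaw":0,"claw":0},{"tx":0,"ty":0,"tz":0,"yaw":0,"claw":0},{"tx":0,"ty":0,"tz":0,"yaw":0,"claw":0}]}}

```text
time_s: 6.85
position: [0.4916, -0.0608, 0.0971]
tool_rot: [[0.146, 0.989, 0.0], [0.989, -0.146, 0.0], [0.0, 0.0, -1.0]]
ft_force: [-1.9, 3.5, 3.4]
grip_width: -0.0
gripper_force: 2.0
```

Call:
{"method": "servo_tool", "body": {"steps": [{"tx":0,"ty":0,"tz":1.0,"yaw":0,"claw":0},{"tx":0,"ty":0,"tz":1.3,"yaw":0,"claw":0},{"tx":-0.37,"ty":-2.47,"tz":0,"yaw":0,"claw":0},{"tx":-0.37,"ty":-2.47,"tz":0,"yaw":0,"claw":0},{"tx":0,"ty":0,"tz":0,"yaw":0,"claw":0},{"tx":0,"ty":0,"tz":-1.2,"yaw":0,"claw":0},{"tx":0,"ty":0,"tz":-0.6,"yaw":0,"claw":0},{"tx":0,"ty":0,"tz":-0.2,"yaw":0,"claw":0},{"tx":0,"ty":0,"tz":-0.2,"yaw":0,"claw":0},{"tx":0,"ty":0,"tz":-0.1,"yaw":0,"claw":0},{"tx":0,"ty":0,"tz":0,"yaw":0,"claw":0},{"tx":0,"ty":0,"tz":0,"yaw":0,"claw":0}]}}

```text
time_s: 8.05
position: [0.4842, -0.1102, 0.0971]
tool_rot: [[0.146, 0.989, 0.0], [0.989, -0.146, 0.0], [0.0, 0.0, -1.0]]
ft_force: [-1.5, 3.0, 4.2]
grip_width: 0.0001
gripper_force: 2.0
```

All four keys are tapped, each raised one by about 2 mm. Now I lift, hover above key 1 and check the caps before pressing.

Call:
{"method": "servo_tool", "body": {"steps": [{"tx":0,"ty":0,"tz":1.0,"yaw":0,"claw":0},{"tx":0,"ty":0,"tz":2.3,"yaw":0,"claw":0},{"tx":0.56,"ty":3.7,"tz":0,"yaw":0,"claw":0},{"tx":0.56,"ty":3.7,"tz":0,"yaw":0,"claw":0},{"tx":0.55,"ty":3.7,"tz":0,"yaw":0,"claw":0},{"tx":0.55,"ty":3.7,"tz":0,"yaw":0,"claw":0},{"tx":0,"ty":0,"tz":0,"yaw":0,"claw":0},{"tx":0,"ty":0,"tz":0,"yaw":0,"claw":0}]}}

```text
time_s: 8.85
position: [0.5066, 0.0377, 0.1303]
tool_rot: [[0.145, 0.989, 0.001], [0.989, -0.145, -0.001], [-0.0, 0.001, -1.0]]
ft_force: [0.1, 0.7, 0.0]
grip_width: 0.0
gripper_force: 0.0
```

```bash
cat > chk.py <<'E'
from h import *
o=np.load('side0.npz'); 
for n in ('side','scene'):
    i,d=env.get_image(n); p=cloud(n,d); g=i.astype(int)
    for k,(x,y) in enumerate([(.507,.0365),(.4998,-.013),(.4924,-.062),(.485,-.1115)]):
        q=p[(np.hypot(p[...,0]-x,p[...,1]-y)<.012)&(p[...,2]<.09)&(p[...,2]>.06)&(d>0)&(g.min(2)>130)]
        print(n,k+1,len(q),np.median(q[:,2]).round(4) if len(q) else None)
    save(n+'_chk',i)
    if n=='side': print('changed outside arm px',[(nm,np.abs(g-o['i'].astype(int))[b-8:b+9,a-8:a+9].mean().round(1)) for nm,(a,b) in dict(foot=(282,237),castor=(322,458),spool=(309,290),jar=(329,346),glue=(440,390),block=(391,287),hammer=(298,195)).items()])
s=env.observe(); print(s['time_s'],s['position'],s['ft_force'])
E
python3 chk.py
```

```text
side 1 143 0.0715
side 2 41 0.0802
side 3 14 0.0798
side 4 0 None
changed outside arm px [('foot', np.float64(35.3)), ('castor', np.float64(15.1)), ('spool', np.float64(6.4)), ('jar', np.float64(17.4)), ('glue', np.float64(5.1)), ('block', np.float64(5.6)), ('hammer', np.float64(5.3))]
scene 1 56 0.0704
scene 2 23 0.077
scene 3 3 0.069
scene 4 4 0.0677
8.95 [0.50652067 0.03665226 0.1301103 ] [ 0.26438714 -0.69456859 -0.72113268]
```

Key 1 is still latched (71.5 mm). The foot and jar pixel differences look like arm occlusion, which I'll check again at the end. Pressing key 1 about 4 mm below its latched height.

Call:
{"method": "servo_tool", "body": {"steps": [{"tx":0,"ty":0,"tz":-2.0,"yaw":0,"claw":0},{"tx":0,"ty":0,"tz":-1.2,"yaw":0,"claw":0},{"tx":0,"ty":0,"tz":-0.5,"yaw":0,"claw":0},{"tx":0,"ty":0,"tz":-0.2,"yaw":0,"claw":0},{"tx":0,"ty":0,"tz":-0.1,"yaw":0,"claw":0},{"tx":0,"ty":0,"tz":-0.1,"yaw":0,"claw":0},{"tx":0,"ty":0,"tz":-0.1,"yaw":0,"claw":0},{"tx":0,"ty":0,"tz":-0.1,"yaw":0,"claw":0},{"tx":0,"ty":0,"tz":0,"yaw":0,"claw":0},{"tx":0,"ty":0,"tz":0,"yaw":0,"claw":0}]}}

```text
time_s: 9.95
position: [0.5066, 0.0369, 0.0882]
tool_rot: [[0.146, 0.989, 0.001], [0.989, -0.146, -0.001], [-0.001, 0.002, -1.0]]
ft_force: [-3.1, -3.9, 10.3]
grip_width: 0.0001
gripper_force: 5.1
```

Call:
{"method": "servo_tool", "body": {"steps": [{"tx":0,"ty":0,"tz":-0.1,"yaw":0,"claw":0},{"tx":0,"ty":0,"tz":-0.1,"yaw":0,"claw":0},{"tx":0,"ty":0,"tz":0,"yaw":0,"claw":0},{"tx":0,"ty":0,"tz":0,"yaw":0,"claw":0}]}}

```text
time_s: 10.35
position: [0.5066, 0.0369, 0.0864]
tool_rot: [[0.146, 0.989, 0.002], [0.989, -0.146, -0.001], [-0.001, 0.002, -1.0]]
ft_force: [-4.7, -3.1, 12.0]
grip_width: 0.0002
gripper_force: 5.7
```

Call:
{"method": "servo_tool", "body": {"steps": [{"tx":0,"ty":0,"tz":1.0,"yaw":0,"claw":0},{"tx":0,"ty":0,"tz":2.5,"yaw":0,"claw":0},{"tx":0,"ty":0,"tz":4.0,"yaw":0,"claw":0},{"tx":-2.5,"ty":-2,"tz":3.0,"yaw":0,"claw":0},{"tx":-3,"ty":-2,"tz":3.0,"yaw":0,"claw":0},{"tx":-3,"ty":-3,"tz":2.0,"yaw":0,"claw":0},{"tx":-3,"ty":-3,"tz":0,"yaw":0,"claw":0},{"tx":0,"ty":0,"tz":0,"yaw":0,"claw":0},{"tx":0,"ty":0,"tz":0,"yaw":0,"claw":0}]}}

```text
time_s: 11.25
position: [0.3913, -0.0629, 0.2405]
tool_rot: [[0.149, 0.989, 0.002], [0.989, -0.148, -0.0], [-0.0, 0.002, -1.0]]
ft_force: [-0.2, 0.3, 0.3]
grip_width: 0.0002
gripper_force: 0.0
```

```bash
python3 chk.py
```

```text
side 1 143 0.0802
side 2 152 0.0802
side 3 169 0.0801
side 4 187 0.0801
changed outside arm px [('foot', np.float64(4.2)), ('castor', np.float64(4.4)), ('spool', np.float64(7.8)), ('jar', np.float64(6.1)), ('glue', np.float64(6.2)), ('block', np.float64(6.7)), ('hammer', np.float64(6.3))]
scene 1 61 0.0788
scene 2 52 0.079
scene 3 58 0.0786
scene 4 52 0.0793
11.35 [ 0.39187685 -0.06213738  0.23995366] [-0.14087018  0.26202224  0.21169234]
```

View pics/side_chk.png

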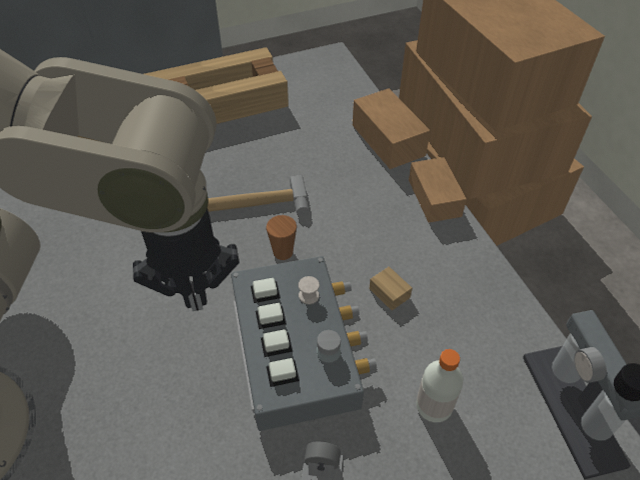

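All four caps, at (265,289) to (283,370), stand at 80 mm. The other things are where they were and the arm is clear of everything. Handing in.

```bash
python3 -c "
from rig import env
print(env.close_job())"
```

```text
the job is handed in; nothing more can be done
None
```

I tapped the keys left to right, pressing each raised one about 2 mm, then pressed latched key 1 until it released; all four now stand at 80 mm, nothing else moved, and the job is handed in after about 11 s.

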